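# Clear the soldering boards off the cooling stand

### The job

Two soldering boards are cooling on the sloping stand. Lower the whole one into the free middle slot of the wooden rack, without dropping it, so that it stands upright on its edge, fully down and not sticking out past the sides of the rack; drop the one with the broken-off corner into the metal scrap box. Leave the two stored boards, the jar and the black block as they are.

Things in the scene. Friction and masses are not known exactly. Their poses are not given: they have to be found in the camera images.
- stand: Fixed dark steel stand, base 110 x 280 x 8 mm. Origin at the centre of its underside. Two places, at y = +75 and -75 mm: a ledge and two struts sloping 28 deg from vertical, tops towards +x (away from the robot). The struts reach 64 mm up the slope, so the upper third of a board is free on both faces. A board's lower edge rests at x = -30, z = 40 mm; its upper edge is at about x = +17, z = 128 mm.
- whole_board: Whole off-white ceramic soldering board with a scorch mark, 100 x 100 x 8 mm, about 130 g, leaning in one place of the stand. Origin at the centre of the slab; x is normal to its face (scorched face to -x, towards the robot), y along its width, z up its height. Can be pinched across its 8 mm at the upper edge, tool pointing along its -z.
- whole_top (a point): Middle of the whole board's upper edge (origin + 50 mm along its z).
- broken_board: Same kind of board, 100 x 100 x 8 mm, with one upper corner broken off (about 44 mm of the width and most of 50 mm of the height missing, towards its -y and +z); about 100 g; in the other place of the stand. Origin at the centre of the original square; axes as for the whole board.
- broken_top (a point): Middle of the 56 mm of upper edge that is left on the broken board (22 mm along y and 50 mm along z from its origin).
- rack: Fixed grooved timber rack, 175 x 140 x 52 mm (x, y, z), origin at the centre of its underside. Three straight slots run along its whole y width at x = -55, 0 and +55 mm, each 13 mm wide and 40 mm deep (slot floor 12 mm above the underside). The outer two hold stored boards; the middle one is free.
- free_slot (a point): Centre of the floor of the free middle slot, 12 mm above the underside of the rack.
- stored_board1: Whole board, 100 x 100 x 8 mm, standing in the rack's slot at x = -55 mm. Origin at the centre of the slab, x normal to its face.
- stored_board2: Whole board, 100 x 100 x 8 mm, standing in the rack's slot at x = +55 mm. Origin at the centre of the slab, x normal to its face.
- scrap_box: Fixed open sheet-metal box, 200 x 200 x 85 mm outside, walls 4 mm, empty. Origin at the centre of its underside. The rack and the box stand on either side of the stand, in either order.
- flux_jar: Jar with a white cap, 56 mm across and 65 mm high, standing beyond the stand. Origin at the centre of its underside.
- charcoal_block: Black charcoal block, 50 x 90 x 28 mm, lying beyond the stand. Origin at the centre of its underside.

How it is judged:
By the outcome, as a careful person would: the job done as asked, in the order asked, and still so for the second after the job is handed in, with the robot touching nothing.
It also fails if it takes over 58 s, if anything falls off the work surface, if the arm or the gripper's body presses on something with over 40 N, if the wrist force passes 120 N, or if a joint passes its speed limit or range.

### The arm

A 6-joint arm with a two-finger parallel gripper is mounted at the origin on the work surface. World frame = base frame: x ahead of the robot, y to its left, z up, the work surface at z = 0. Lengths are in mm, angles in rad, forces in N, time in s.
With the tool pointing down it reaches from about 275 to 1000 mm from the base axis. Payload 8.4 kg.
Tool frame: the origin (TCP) lies between the finger pads, 19 mm behind the fingertips; this is the grasp point; z points along the fingers, y is the line along which they close (so a half turn about z gives the same grasp; the last joint's range is limited). The gripper opens to 85 mm and grips with 20 to 120 N. Pads are 22 mm wide; open, the fingers measure 114 mm over their backs; the gripper's body (76 mm by 85 mm) begins 54 mm behind the grasp point. The pads swing forward as they close: fully open they stand 13 mm farther back than shut.
Start: joints at [-1.315, 0.353, 1.633, -0, 1.155, -0.002], TCP at [159.345, -604.349, 249.981] pointing down, gripper open.
Joint ranges: [-2.63, 2.63], [-0.92, 2.1], [0.06, 2.66], [-1.3, 4.44], [0, 2.69], [-3.02, 3.02]. Speed limits (rad/s): [2.22, 2.22, 2.79, 3.14, 3.14, 3.14].

### API

Orientations are given as [roll, pitch, yaw] about the fixed x, y, z axes, in that order (R = Rz(yaw) Ry(pitch) Rx(roll)).
In Python, from rig import r, cams gives the robot as it stands. The module is installed in compiled form; this text tells all that it offers.
- The arm moves only by the tool send_rows, never from a script. Its argument "targets" is one flat list of numbers, 7 for each row, row after row: the shift along the tool's x, y, z in m, then the turn, a rotation vector about the tool's x, y, z in rad, then the opening, from -1 (shut) to 1 (fully open). In form: [tx, ty, tz, wx, wy, wz, fingers, tx, ty, tz, wx, wy, wz, fingers, ...]. A call has 1 to 12 rows; each row is the pose to reach, as a shift and turn from the pose commanded when the call began, along the tool's axes at that moment; what a row does not reach only later rows make up. A row lasts 1/12 s, in which the tool goes at most 41.7 mm and 7.16 degrees, less where a joint would pass 70% of its speed; a pose out of reach is approached as far as the arm can. A call with a gripper value outside its range is refused whole. The fingers move at their own pace and stop on an object; "grip_force" is the grip in N (left out, the last holds). Time passes only in rows, so rows that repeat a pose let the fingers close. It gives the time, the measured TCP pose, the force, the opening and the grip force at its end, in the units of the state.
- r.sense(): the state, without advancing time (a new reading comes with each control period).
- cams.grab_frame(name): name is "scene" or "top" or "wrist"; returns a dict with "color" (480x640x3 uint8, blue, green, red), "fx", "fy", "cx", "cy" (pixels), "xyz" and "attitude" of the camera in the world. Camera axes: x right, y down, z forward; pixel columns grow to the right and rows downward; lengths in mm; the calibration is good to about 2 mm. A picture is of the moment at which its call begins. There is no depth.
- r.sign_off(): hands the job in; it is judged then, once.
The state is a dict: "clock": time; "qpos": joint angles; "qvel": joint speeds; "joint_efforts": joint torques, N m; "eef_pos": TCP position; "tcp_rot": TCP orientation; "contact_force": force on the tool from outside, world axes, zero at the start; "wrist_torque": the same for the moment, N m; "opening": opening from 0.0 (shut) to 1.0 (fully open); "grasp_force": force on a finger pad.
Only numpy, scipy, OpenCV 4.12 (cv2) and the standard library are available. Lean on these libraries where they do the work, as an engineer would, in place of code of your own. Each camera call takes 0.05 s, during which the arm holds its last target. There are 200 camera calls.

## Working session

There is one attempt and no reset: what is moved stays moved. The work goes in short steps, Python scripts to look and compute and a tool call to move; the robot and the scene stay as the last step left them, time stands still between calls to the robot, and variables do not carry over. Pictures are saved under pics/ and viewed, at most 13 in all, crops included, and the job is handed in when it is done.

Besides the shell and the picture viewer there is one more tool, called after "Call:" by a JSON object that holds its "fn" and its "kwargs". send_rows: Moves the arm, as the interface text tells. Its arguments: {"type":"object","properties":{"targets":{"type":"array"},"grip_force":{"type":"number"}},"required":["targets"]}

```bash
mkdir -p pics; python3 - <<'E'
from rig import r,cams
import cv2
for n in("scene","top"):
    f=cams.grab_frame(n); cv2.imwrite(f"pics/{n}0.png",f["color"])
    print(n,{k:f[k] for k in f if k!="color"})
print(r.sense())
E
```

```text
scene {'fx': 508.4203825423092, 'fy': 508.4203825423092, 'cx': 315.73596653378434, 'cy': 241.9350961538321, 'xyz': array([1533.16833342, -155.42510149,  792.16812473]), 'attitude': array([-2.21841159, -0.01320162,  1.41336386])}
top {'fx': 436.37145343011434, 'fy': 436.37145343011434, 'cx': 313.1754320645906, 'cy': 232.4361310353853, 'xyz': array([ 481.74342387,  -13.16055472, 1087.71742367]), 'attitude': array([-3.02368067,  0.007189  , -1.57562886])}
{'clock': 0.1, 'qpos': array([-1.31541172e+00,  3.53584840e-01,  1.63405468e+00,  2.53571209e-06,
        1.15517885e+00, -2.39452126e-03]), 'qvel': array([ 0.0010638 , -0.00204425, -0.00209293, -0.00219888, -0.00072987,
        0.00023807]), 'joint_efforts': array([ 1.35150194e-04, -6.06353617e+01, -3.42819750e+01, -4.64206414e-05,
        4.09551096e-03, -4.74116234e-05]), 'eef_pos': array([ 159.23790491, -603.96619907,  249.3351912 ]), 'tcp_rot': array([-3.14036695e+00, -5.25357836e-06,  2.57778095e-01]), 'contact_force': array([ 0.13381401, -0.28950734, -1.35015178]), 'wrist_torque': array([-0.0262909 ,  0.02387917,  0.03756147]), 'grasp_force': 0.0, 'opening': 0.9986488651466907}
```

View pics/scene0.png

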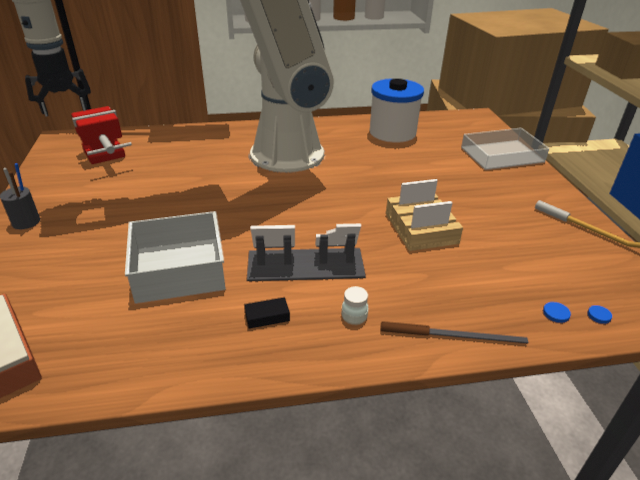

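View pics/top0.png

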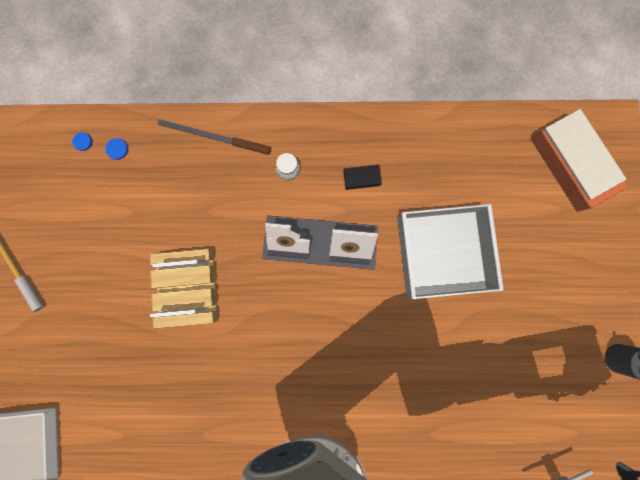

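The scene view shows the boards at about (273,235) and (340,235), with the rack at (425,220) and the box at (175,255). In the top view the whole board is at about (353,243), the broken one at (288,238), the rack at (183,288), the box at (451,251), the jar at (287,165) and the block at (362,177). I'll enlarge both views.

```bash
python3 - <<'E'
import cv2
a=cv2.imread("pics/top0.png"); b=cv2.imread("pics/scene0.png")
cv2.imwrite("pics/c1.png",cv2.resize(a[205:285,255:388],None,fx=6,fy=6,interpolation=cv2.INTER_CUBIC))
cv2.imwrite("pics/c2.png",cv2.resize(a[240:335,140:225],None,fx=6,fy=6,interpolation=cv2.INTER_CUBIC))
cv2.imwrite("pics/c3.png",cv2.resize(b[165:285,240:480],None,fx=3.3333,fy=3.3333,interpolation=cv2.INTER_CUBIC))
E
```

```text
(no output)
```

View pics/c1.png

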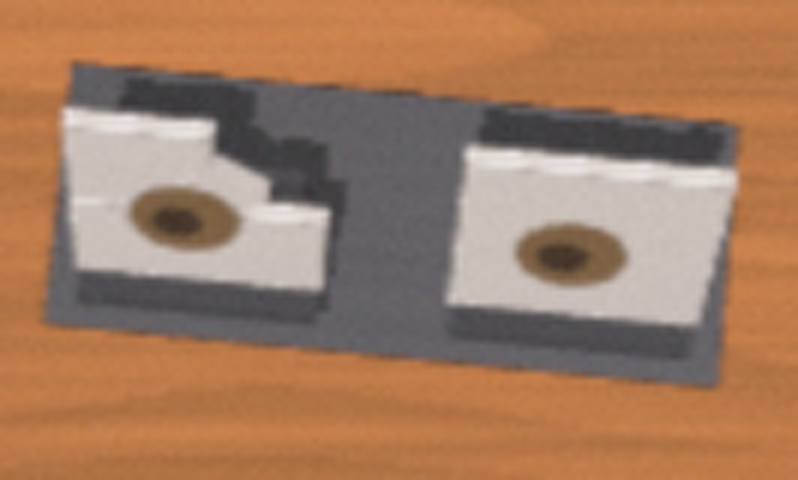

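View pics/c2.png

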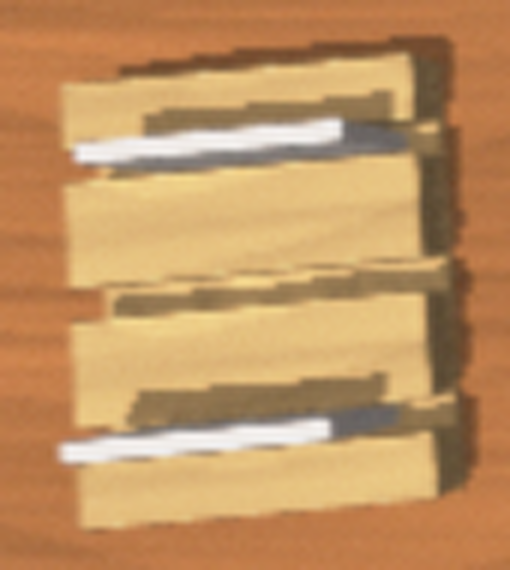

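View pics/c3.png

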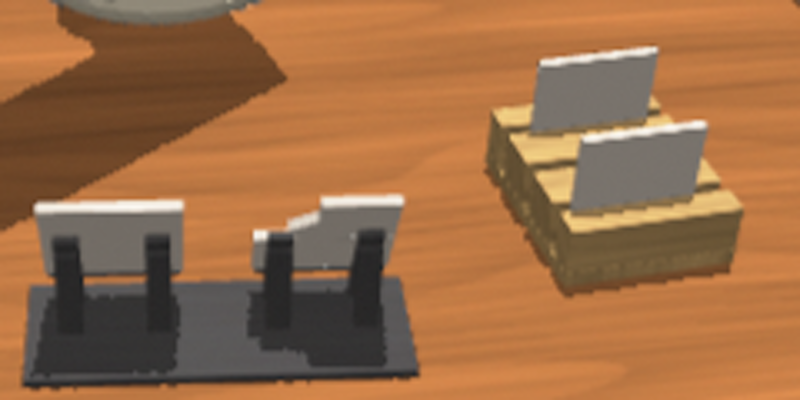

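In the top crop, the whole board's near upper edge runs (463,160)–(735,185), the broken one's runs (62,122)–(213,133), and the rack's top corners are (63,85), (410,52), (82,528) and (437,495). In the scene crop, the upper edges run (35,203)–(184,203) and (322,197)–(404,195), and the rack's top corners are (742,208), (570,232) and (495,107). I'll triangulate from these.

```bash
cat > h.py <<'E'
import numpy as np
from scipy.spatial.transform import Rotation as R
from scipy.optimize import least_squares
C={"top":(436.37145,313.17543,232.43613,[481.74342,-13.16055,1087.71742],[-3.02368067,0.007189,-1.57562886]),
"scene":(508.42038,315.73597,241.9351,[1533.16833,-155.4251,792.16812],[-2.21841159,-0.01320162,1.41336386])}
def un(p,crop):
    s,o={"c1":(6,(255,205)),"c2":(6,(140,240)),"c3":(10/3,(240,165)),"0":(1,(0,0))}[crop]
    return (np.array(p,float)+.5)/s-.5+o
def ray(n,uv):
    f,cx,cy,x,a=C[n]; d=R.from_euler("xyz",a).apply([(uv[0]-cx)/f,(uv[1]-cy)/f,1]); return np.array(x),d
def proj(n,P):
    f,cx,cy,x,a=C[n]; q=R.from_euler("xyz",a).inv().apply(np.atleast_2d(P)-x); return np.c_[cx+f*q[:,0]/q[:,2],cy+f*q[:,1]/q[:,2]]
def plane(n,uv,z):
    x,d=ray(n,uv); return x+d*(z-x[2])/d[2]
def tri(a,b):
    (x1,d1),(x2,d2)=ray("top",a),ray("scene",b)
    s=np.linalg.lstsq(np.c_[d1,-d2],x2-x1,rcond=None)[0]; p,q=x1+s[0]*d1,x2+s[1]*d2
    return (p+q)/2,np.linalg.norm(p-q)
def fit(obs,guess):  # obs: (cam,uv,model point); pose x,y,z,yaw
    def res(v): return np.concatenate([(proj(c,R.from_euler("z",v[3]).apply(m)+v[:3])[0]-uv) for c,uv,m in obs])
    s=least_squares(res,guess); return s.x,np.abs(s.fun).max()
E
python3 - <<'E'
from h import *
np.set_printoptions(precision=1,suppress=True)
T=lambda a,b,c="c1":tri(un(a,c),un(b,"c3"))
print("W+y",*T((463,160),(184,203)));print("W-y",*T((735,185),(35,203)))
print("B+y",*T((62,122),(404,196)));print("B-y",*T((213,133),(322,198)))
print("R++",*T((63,85),(742,208),"c2"));print("R+-",*T((410,52),(570,232),"c2"));print("R--",*T((437,495),(495,107),"c2"))
print("s1+y",*T((60,460),(657,48),"c2"),"s2",*T((75,158),(706,122),"c2"),*T((340,125),(585,140),"c2"))
t=lambda p,c:("top",un(p,c)); s=lambda p:("scene",un(p,"c3"))
print("rack",fit([(*t((63,85),"c2"),(87.5,70,52)),(*t((410,52),"c2"),(87.5,-70,52)),(*t((82,528),"c2"),(-87.5,70,52)),(*t((437,495),"c2"),(-87.5,-70,52)),
 (*s((742,208)),(87.5,70,52)),(*s((570,232)),(87.5,-70,52)),(*s((495,107)),(-87.5,-70,52))],[450,300,0,0]))
print("slot ends z52",[plane("top",un(p,"c2"),52)[:2] for p in((71.5,305),(425,273))])
print("stand",fit([(*t((75,62),"c1"),(55,140,8)),(*t((740,127),"c1"),(55,-140,8)),(*t((47,322),"c1"),(-55,140,8)),(*t((718,385),"c1"),(-55,-140,8)),
 (*s((418,372)),(55,140,8)),(*s((25,382)),(55,-140,8))],[480,0,0,0]))
b=[plane("top",p,85)[:2] for p in((400,213),(492,205),(502,291),(410,299))]; print("box",b,np.mean(b,0))
E
```

```text
W+y [598.2 -47.  126.7] 2.0171874551061584
W-y [ 588.  -146.9  129.4] 1.8493241482749345
B+y [613.2 101.9 128.3] 3.2954816760062213
B-y [608.6  45.8 129. ] 3.0461319851150197
R++ [555.9 384.4  50. ] 2.066407834961292
R+- [568.1 245.5  50.6] 0.6117947518967359
R-- [395.5 232.8  53.4] 5.871338571699722
s1+y [413.2 357.9 109.5] 3.0972482945743693 s2 [524.4 356.5 109.7] 2.880810788189224 [536.3 257.7 110.1] 3.5295073156824106
rack (array([475.4, 308. ,  -1.2,   0.1]), np.float64(1.9185539973544792))
slot ends z52 [array([468.9, 375.8]), array([480.7, 236.9])]
stand (array([586.5, -22.3,  -3.4,  -0.1]), np.float64(1.67142815579993))
box [array([ 644.9, -208.4]), array([ 662.4, -422.5]), array([ 464.2, -434.7]), array([ 447.2, -225.5])] [ 554.7 -322.8]
```

The heights agree with the text: board tops at about 128 mm, the rack top at 51. Next I'll get the wrist camera's offset and a move calculator.

```bash
cat >> h.py <<'E'
from rig import r,cams
def mv(pos,zy,tilt=0,cmd=None):
    """shift(m), rotvec from current pose to: tool x heading zy, tool z tilted 'tilt' about it (fingers pointing back to robot)"""
    s=r.sense(); p,rt=cmd or (s["eef_pos"],s["tcp_rot"])
    by=np.array([np.cos(zy),np.sin(zy),0]); bx=np.cross(by,[0,0,1]); 
    z=-np.cos(tilt)*np.array([0,0,1])-np.sin(tilt)*bx
    G=np.c_[by,np.cross(z,by),z]; Q=R.from_euler("xyz",rt)
    print("shift",np.round(Q.inv().apply(np.array(pos)-p)/1000,4),"rot",np.round((Q.inv()*R.from_matrix(G)).as_rotvec(),4))
E
python3 - <<'E'
from h import *
f=cams.grab_frame("wrist"); s=r.sense(); Q=R.from_euler("xyz",s["tcp_rot"])
print(f["fx"],f["cx"],f["cy"],Q.inv().apply(f["xyz"]-s["eef_pos"]),(Q.inv()*R.from_euler("xyz",f["attitude"])).as_matrix().round(3))
t=lambda p,c:("top",un(p,c))
print(s["clock"]); np.set_printoptions(precision=4)
v,e=fit([("top",un(p,"c2"),m) for p,m in (((63,85),(87.5,70,52)),((410,52),(87.5,-70,52)),((82,528),(-87.5,70,52)),((437,495),(-87.5,-70,52)))],[475,308,0,0]);print(v,e)
mv([430,300,280],1.571+0.09,0)
E
```

```text
337.5075138880522 319.0300311258544 240.8634215675875 [  70.12741241   -0.84584957 -122.98477476] [[-0.    -0.961 -0.276]
 [ 1.     0.    -0.002]
 [ 0.002 -0.276  0.961]]
0.15
[ 4.7521e+02  3.0947e+02 -9.6438e+00  8.5114e-02] 0.1665928186506278
shift [ 0.4923 -0.8052 -0.0297] rot [-9.0000e-04 -8.0000e-04 -1.4032e+00]
```

Call:
{"fn": "send_rows", "kwargs": {"targets": [0.49,-0.79,0.03,0,0,-1.4,0.3,0.49,-0.79,0.03,0,0,-1.4,0.3,0.49,-0.79,0.03,0,0,-1.4,0.3,0.49,-0.79,0.03,0,0,-1.4,0.3,0.49,-0.79,0.03,0,0,-1.4,0.3,0.49,-0.79,0.03,0,0,-1.4,0.3,0.49,-0.79,0.03,0,0,-1.4,0.3,0.49,-0.79,0.03,0,0,-1.4,0.3,0.49,-0.79,0.03,0,0,-1.4,0.3,0.49,-0.79,0.03,0,0,-1.4,0.3,0.49,-0.79,0.03,0,0,-1.4,0.3,0.49,-0.79,0.03,0,0,-1.4,0.3]}}

```text
clock: 1.15
eef_pos: [305.6, -124.7, 234.0]
tcp_rot: [3.141, 0.0, 1.665]
contact_force: [1.8, -0.1, 0.2]
opening: 0.648
grasp_force: 0.0
```

```bash
python3 -c "
from h import *
print(r.sense()['clock']);mv([475,305,200],1.656,0)"
```

```text
1.15
shift [0.412  0.2089 0.034 ] rot [0.0007 0.0003 0.0086]
```

Call:
{"fn": "send_rows", "kwargs": {"targets": [0.41,0.209,0.034,0,0,0,0.3,0.41,0.209,0.034,0,0,0,0.3,0.41,0.209,0.034,0,0,0,0.3,0.41,0.209,0.034,0,0,0,0.3,0.41,0.209,0.034,0,0,0,0.3,0.41,0.209,0.034,0,0,0,0.3,0.41,0.209,0.034,0,0,0,0.3,0.41,0.209,0.034,0,0,0,0.3,0.41,0.209,0.034,0,0,0,0.3,0.41,0.209,0.034,0,0,0,0.3,0.41,0.209,0.034,0,0,0,0.3,0.41,0.209,0.034,0,0,0,0.3]}}

```text
clock: 2.15
eef_pos: [480.6, 305.9, 199.3]
tcp_rot: [3.139, -0.003, 1.66]
contact_force: [-0.5, -0.0, 0.2]
opening: 0.653
grasp_force: 0.0
```

Call:
{"fn": "send_rows", "kwargs": {"targets": [0,0,0,0,0,0,0.3,0,0,0,0,0,0,0.3]}}

```text
clock: 2.32
eef_pos: [477.7, 299.7, 199.2]
tcp_rot: [-3.14, 0.001, 1.659]
contact_force: [-0.2, 0.0, -1.2]
opening: 0.648
grasp_force: 0.0
```

```bash
python3 - <<'E'
from h import *
import cv2
f=cams.grab_frame("wrist"); cv2.imwrite("pics/w1.png",f["color"]); np.save("w1.npy",np.r_[f["xyz"],f["attitude"]]); print(f["fx"],f["xyz"],f["attitude"],r.sense()["eef_pos"])
C["w"]=(f["fx"],f["cx"],f["cy"],list(f["xyz"]),list(f["attitude"]))
print(proj("w",[[469,375.8,52],[480.7,236.9,52]]))
E
```

```text
337.5075138880522 [471.65405732 370.39965126 322.22217765] [2.86274894e+00 1.92877606e-03 8.76859005e-02] [477.61972417 299.1362375  199.45450667]
[[316.87394001 136.60482343]
 [316.57374759 302.57432483]]
```

View pics/w1.png

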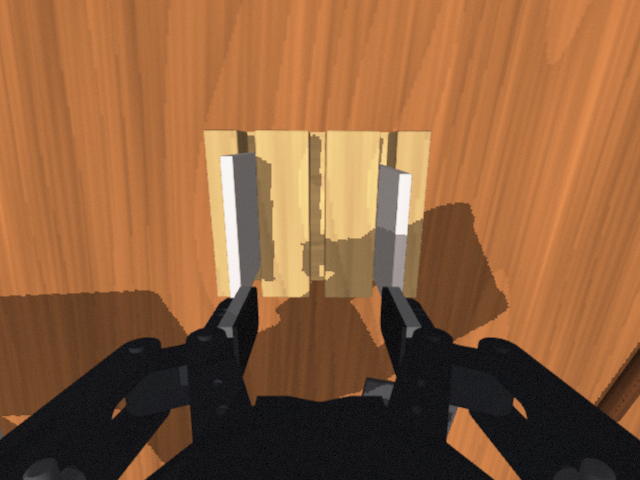

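The wrist view shows the free slot running straight up the image: its top edges are at columns 309/326 at row 131 and 310/325 at row 297. That agrees with the top-camera estimate to about 1 mm.

```bash
cat >> h.py <<'E'
def tilted(top,zy,back,tilt=np.radians(28)):  # point 'back' mm above the upper edge along the slope
    bx=np.array([np.sin(zy),-np.cos(zy),0]); return np.array(top)+back*(np.cos(tilt)*np.array([0,0,1])+np.sin(tilt)*bx)
WT=[596.6,-97.3,126.2]; BT=[614.4,73.6,126.6]; SY=1.571-0.1
E
python3 - <<'E'
from h import *
w=np.load("w1.npy");C["w"]=(337.5075,319.03,240.8634,w[:3],w[3:])
a,b=plane("w",(317.5,131),52),plane("w",(317.5,297),52);print(a,b,(a+b)/2,np.linalg.norm(a-b),np.arctan2(*(a-b)[1::-1]))
for c,p in (("top",WT),("top",BT)):print(proj(c,p))
p=tilted(WT,SY,70);print(p,tilted(BT,SY,0)); mv(p,SY,np.radians(28)); mv([560,60,290],SY,np.radians(28))
E
```

```text
[469.12494586 379.90721494  52.        ] [481.04895085 242.30253112  52.        ] [475.08694836 311.10487303  52.        ] 138.1203493526568 1.6572344691640615
[[353.97896415 231.79439663]]
[[276.9884325  224.26180737]]
[ 629.29949877 -100.57416657  188.0063315 ] [614.4  73.6 126.6]
shift [-0.4114  0.1164  0.0117] rot [0.486  0.0466 0.1828]
shift [-0.2455  0.0612 -0.0904] rot [0.486  0.0466 0.1828]
```

Call:
{"fn": "send_rows", "kwargs": {"targets": [-0.411,0.116,0.012,0.486,0.047,0.183,0,-0.411,0.116,0.012,0.486,0.047,0.183,0,-0.411,0.116,0.012,0.486,0.047,0.183,0,-0.411,0.116,0.012,0.486,0.047,0.183,0,-0.411,0.116,0.012,0.486,0.047,0.183,0,-0.411,0.116,0.012,0.486,0.047,0.183,0,-0.411,0.116,0.012,0.486,0.047,0.183,0,-0.411,0.116,0.012,0.486,0.047,0.183,0,-0.411,0.116,0.012,0.486,0.047,0.183,0,-0.411,0.116,0.012,0.486,0.047,0.183,0,-0.411,0.116,0.012,0.486,0.047,0.183,0,-0.411,0.116,0.012,0.486,0.047,0.183,0]}}

```text
clock: 3.37
eef_pos: [629.2, -103.7, 187.9]
tcp_rot: [-2.654, -0.001, 1.465]
contact_force: [-0.3, -0.2, -0.5]
opening: 0.498
grasp_force: 0.0
```

Call:
{"fn": "send_rows", "kwargs": {"targets": [0,0,0,0,0,0,0,0,0,0,0,0,0,0,0,0,0,0,0,0,0]}}

```text
clock: 3.62
eef_pos: [629.0, -98.1, 188.3]
tcp_rot: [-2.654, -0.002, 1.472]
contact_force: [0.4, 0.2, 0.3]
opening: 0.502
grasp_force: 0.0
```

```bash
python3 - <<'E'
from h import *
import cv2
f=cams.grab_frame("wrist"); cv2.imwrite("pics/w2.png",f["color"]); np.save("w2.npy",np.r_[f["xyz"],f["attitude"]]); print(r.sense()["eef_pos"])
C["w"]=(f["fx"],f["cx"],f["cy"],list(f["xyz"]),list(f["attitude"]))
by=np.array([np.cos(SY),np.sin(SY),0]);print(proj("w",[WT,WT+50*by,WT-50*by]))
mv(tilted(WT,SY,-10),SY,np.radians(28))
E
```

```text
[629.18258663 -97.98445457 188.26494974]
[[319.63192156 269.5959516 ]
 [319.84846843 187.1469819 ]
 [319.4423311  341.78142435]]
shift [-0.0026  0.0004  0.0801] rot [ 0.001  -0.001   0.0017]
```

View pics/w2.png

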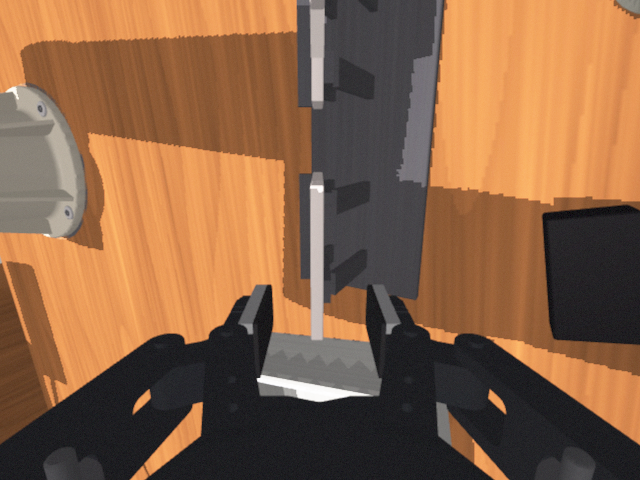

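The board's upper edge runs (317,182)–(318,341), about 1 mm towards the robot from the prediction, and lies well between the fingers. I'll go down and grip.

Call:
{"fn": "send_rows", "kwargs": {"targets": [-0.002,-0.001,0.02,0,0,0,0,-0.002,-0.001,0.04,0,0,0,0,-0.002,-0.001,0.055,0,0,0,0,-0.002,-0.001,0.07,0,0,0,0,-0.002,-0.001,0.08,0,0,0,0,-0.002,-0.001,0.08,0,0,0,0,-0.002,-0.001,0.08,0,0,0,0,-0.002,-0.001,0.08,0,0,0,0], "grip_force": 40}}

```text
clock: 4.33
eef_pos: [592.1, -97.1, 118.5]
tcp_rot: [-2.655, -0.001, 1.471]
contact_force: [0.2, 0.0, 0.2]
opening: 0.504
grasp_force: 0.0
```

Call:
{"fn": "send_rows", "kwargs": {"targets": [0,0,0,0,0,0,-0.5,0,0,0,0,0,0,-0.7,0,0,0,0,0,0,-0.9,0,0,0,0,0,0,-1,0,0,0,0,0,0,-1,0,0,0,0,0,0,-1,0,0,0,0,0,0,-1,0,0,0,0,0,0,-1,0,0,0,0,0,0,-1]}}

```text
clock: 5.08
eef_pos: [590.7, -97.4, 118.9]
tcp_rot: [-2.652, -0.001, 1.47]
contact_force: [-3.7, 0.7, 7.4]
opening: 0.084
grasp_force: 41.7
```

Call:
{"fn": "send_rows", "kwargs": {"targets": [0,0,-0.01,0,0,0,-1,0,-0.001,-0.03,0,0,0,-1,0,-0.003,-0.06,0,0,0,-1,0,-0.003,-0.09,0,0,0,-1,0,-0.003,-0.12,0,0,0,-1,0,-0.003,-0.14,0,0,0,-1,0,-0.003,-0.14,0,0,0,-1,0,-0.003,-0.14,0,0,0,-1]}}

```text
clock: 5.75
eef_pos: [654.7, -104.0, 243.4]
tcp_rot: [-2.657, -0.001, 1.471]
contact_force: [-0.6, 0.5, -2.1]
opening: 0.084
grasp_force: 41.0
```

```bash
python3 -c "
from h import *
print(r.sense()['clock']);mv([475.1,309.5,240],1.657,0)"
```

```text
5.75
shift [ 0.3934 -0.1928  0.106 ] rot [-0.4835 -0.0464 -0.1823]
```

Call:
{"fn": "send_rows", "kwargs": {"targets": [0.393,-0.193,0.106,-0.4835,-0.0464,-0.1823,-1,0.393,-0.193,0.106,-0.4835,-0.0464,-0.1823,-1,0.393,-0.193,0.106,-0.4835,-0.0464,-0.1823,-1,0.393,-0.193,0.106,-0.4835,-0.0464,-0.1823,-1,0.393,-0.193,0.106,-0.4835,-0.0464,-0.1823,-1,0.393,-0.193,0.106,-0.4835,-0.0464,-0.1823,-1,0.393,-0.193,0.106,-0.4835,-0.0464,-0.1823,-1,0.393,-0.193,0.106,-0.4835,-0.0464,-0.1823,-1,0.393,-0.193,0.106,-0.4835,-0.0464,-0.1823,-1,0.393,-0.193,0.106,-0.4835,-0.0464,-0.1823,-1,0.393,-0.193,0.106,-0.4835,-0.0464,-0.1823,-1,0.393,-0.193,0.106,-0.4835,-0.0464,-0.1823,-1]}}

```text
clock: 6.75
eef_pos: [470.2, 313.2, 238.3]
tcp_rot: [-3.136, -0.001, 1.66]
contact_force: [0.1, 0.4, -0.9]
opening: 0.086
grasp_force: 41.1
```

Call:
{"fn": "send_rows", "kwargs": {"targets": [0,0,0,0,0,0,-1,0,0,0,0,0,0,-1,0,0,0,0,0,0,-1]}}

```text
clock: 7.0
eef_pos: [473.8, 307.9, 239.2]
tcp_rot: [-3.138, 0.0, 1.656]
contact_force: [0.5, -0.9, -1.6]
opening: 0.084
grasp_force: 41.1
```

```bash
python3 - <<'E'
from h import *
import cv2
f=cams.grab_frame("wrist"); cv2.imwrite("pics/w3.png",f["color"]); np.save("w3.npy",np.r_[f["xyz"],f["attitude"]]); s=r.sense();print(s["eef_pos"],s["tcp_rot"],s["opening"],s["clock"])
C["w"]=(f["fx"],f["cx"],f["cy"],list(f["xyz"]),list(f["attitude"]))
by=np.array([np.cos(1.657),np.sin(1.657),0]);m=np.array([475.1,309.5,52]);print(proj("w",[m+70*by,m-70*by]))
mv([475.1,309.5,240],1.657,0)
E
```

```text
[474.1226367  307.85919483 239.46984904] [-3.1382257e+00  1.2052465e-04  1.6556486e+00] 0.08486086431658171 7.05
[[321.48217079 143.66831959]
 [321.34950507 289.7515566 ]]
shift [ 0.0016  0.0011 -0.0005] rot [-0.0034  0.0001 -0.0014]
```

View pics/w3.png

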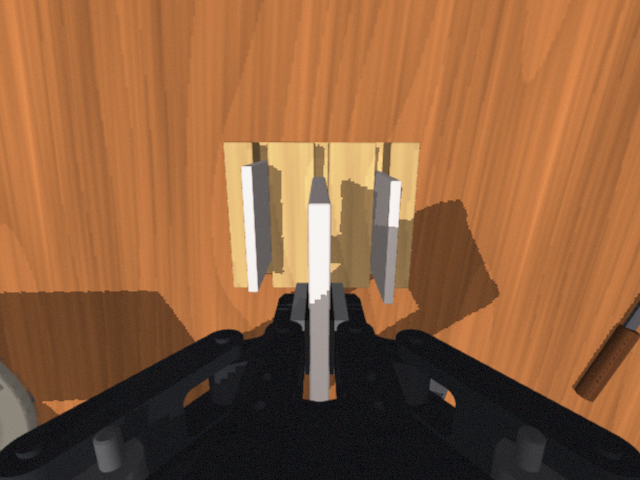

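The board is held square. Its top is centred at column 319 and its lower corners at 312–327 (319.5), while the slot is centred at about 321 (edges 314–328), so I'll shift 1.5 mm along tool y. I'll lower to just above the slot and check again.

Call:
{"fn": "send_rows", "kwargs": {"targets": [0.0015,0.0015,0.02,-0.0034,0,0,-1,0.0015,0.0015,0.04,-0.0034,0,0,-1,0.0015,0.0015,0.06,-0.0034,0,0,-1,0.0015,0.0015,0.075,-0.0034,0,0,-1,0.0015,0.0015,0.082,-0.0034,0,0,-1,0.0015,0.0015,0.082,-0.0034,0,0,-1,0.0015,0.0015,0.082,-0.0034,0,0,-1,0.0015,0.0015,0.082,-0.0034,0,0,-1,0.0015,0.0015,0.082,-0.0034,0,0,-1]}}

```text
clock: 7.8
eef_pos: [476.0, 311.1, 159.2]
tcp_rot: [3.139, -0.002, 1.657]
contact_force: [-0.1, -0.6, -1.9]
opening: 0.084
grasp_force: 41.0
```

```bash
python3 - <<'E'
from h import *
import cv2
f=cams.grab_frame("wrist"); cv2.imwrite("pics/w4.png",cv2.resize(f["color"][60:260,200:440],None,fx=3,fy=3,interpolation=cv2.INTER_CUBIC)); s=r.sense();print(s["eef_pos"],s["tcp_rot"],s["clock"])
C["w"]=(f["fx"],f["cx"],f["cy"],list(f["xyz"]),list(f["attitude"]))
by=np.array([np.cos(1.657),np.sin(1.657),0]);m=np.array([475.1,309.5,52]);print((proj("w",[m+70*by,m-70*by])-[200,60])*3)
mv([475.1,309.5,155],1.657,0)
E
```

```text
[475.86570169 311.12115922 159.14033688] [ 3.13903048e+00 -1.48887028e-03  1.65683196e+00] 7.85
[[351.51357132 265.45701993]
 [352.63037887 829.75320789]]
shift [-0.0016 -0.0009  0.0041] rot [ 0.0026 -0.0015 -0.0002]
```

View pics/w4.png

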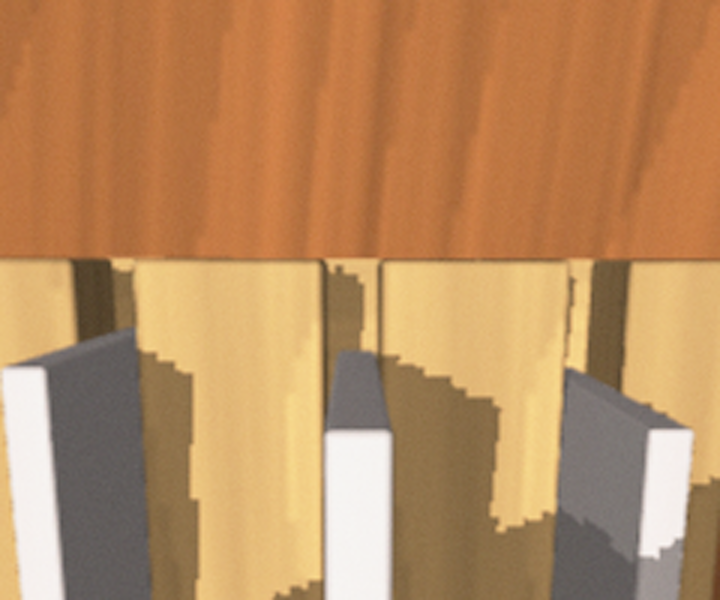

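The slot's edges are at 323/382 (centre 352.5). The board's lower corners are at 338/379 (centre 358), so it is about 1 mm too far along tool y. I'll correct that and insert.

Call:
{"fn": "send_rows", "kwargs": {"targets": [-0.001,-0.001,0,0.0026,0,0,-1,-0.001,-0.001,0.003,0.0026,0,0,-1,-0.001,-0.001,0.008,0.0026,0,0,-1,-0.001,-0.001,0.013,0.0026,0,0,-1,-0.001,-0.001,0.018,0.0026,0,0,-1,-0.001,-0.001,0.023,0.0026,0,0,-1,-0.001,-0.001,0.028,0.0026,0,0,-1,-0.001,-0.001,0.033,0.0026,0,0,-1,-0.001,-0.001,0.038,0.0026,0,0,-1,-0.001,-0.001,0.042,0.0026,0,0,-1,-0.001,-0.001,0.045,0.0026,0,0,-1,-0.001,-0.001,0.048,0.0026,0,0,-1]}}

```text
clock: 8.85
eef_pos: [474.4, 309.8, 109.7]
tcp_rot: [-3.14, -0.001, 1.657]
contact_force: [0.3, 0.1, -1.6]
opening: 0.087
grasp_force: 41.0
```

Call:
{"fn": "send_rows", "kwargs": {"targets": [0,0,0.001,0,0,0,-1,0,0,0.002,0,0,0,-1,0,0,0.003,0,0,0,-1,0,0,0.003,0,0,0,-1]}}

```text
clock: 9.18
eef_pos: [474.4, 309.8, 107.0]
tcp_rot: [-3.14, -0.001, 1.657]
contact_force: [-0.6, 0.9, -1.6]
opening: 0.086
grasp_force: 41.0
```

Free so far, with no contact. I'll continue in small steps.

Call:
{"fn": "send_rows", "kwargs": {"targets": [0,0,0.001,0,0,0,-1,0,0,0.002,0,0,0,-1,0,0,0.003,0,0,0,-1,0,0,0.003,0,0,0,-1]}}

```text
clock: 9.52
eef_pos: [474.3, 309.8, 103.9]
tcp_rot: [-3.14, -0.001, 1.657]
contact_force: [-1.3, 0.5, -1.6]
opening: 0.082
grasp_force: 41.0
```

Call:
{"fn": "send_rows", "kwargs": {"targets": [0,0,0.0005,0,0,0,-1,0,0,0.001,0,0,0,-1,0,0,0.001,0,0,0,-1]}}

```text
clock: 9.77
eef_pos: [474.3, 309.8, 103.0]
tcp_rot: [-3.14, -0.001, 1.657]
contact_force: [0.5, 0.3, -1.3]
opening: 0.089
grasp_force: 41.0
```

Call:
{"fn": "send_rows", "kwargs": {"targets": [0,0,0.0005,0,0,0,-1,0,0,0.001,0,0,0,-1,0,0,0.001,0,0,0,-1]}}

```text
clock: 10.02
eef_pos: [474.3, 309.8, 102.0]
tcp_rot: [-3.14, -0.001, 1.657]
contact_force: [0.1, -0.5, -1.4]
opening: 0.086
grasp_force: 41.0
```

Call:
{"fn": "send_rows", "kwargs": {"targets": [0,0,0.0005,0,0,0,-1,0,0,0.001,0,0,0,-1,0,0,0.001,0,0,0,-1]}}

```text
clock: 10.27
eef_pos: [474.5, 309.8, 101.5]
tcp_rot: [-3.14, -0.001, 1.657]
contact_force: [-0.7, -0.9, 4.5]
opening: 0.087
grasp_force: 41.8
```

Call:
{"fn": "send_rows", "kwargs": {"targets": [0,0,0.0005,0,0,0,-1,0,0,0.001,0,0,0,-1,0,0,0.001,0,0,0,-1]}}

```text
clock: 10.52
eef_pos: [474.7, 309.9, 101.4]
tcp_rot: [-3.141, -0.001, 1.657]
contact_force: [-2.4, -3.5, 15.2]
opening: 0.084
grasp_force: 43.5
```

Call:
{"fn": "send_rows", "kwargs": {"targets": [0,0,0.0005,0,0,0,-1,0,0,0.001,0,0,0,-1,0,0,0.001,0,0,0,-1]}}

```text
clock: 10.77
eef_pos: [474.9, 309.9, 101.4]
tcp_rot: [-3.141, -0.001, 1.657]
contact_force: [-6.0, -6.4, 25.3]
opening: 0.085
grasp_force: 45.2
```

The board touched the floor at z≈101.5. I'll relieve the pressure, open partially and back out.

Call:
{"fn": "send_rows", "kwargs": {"targets": [0,0,-0.001,0,0,0,-1,0,0,-0.002,0,0,0,-1,0,0,-0.002,0,0,0,-0.75,0,0,-0.002,0,0,0,-0.6,0,0,-0.002,0,0,0,-0.5,0,0,-0.002,0,0,0,-0.5,0,0,-0.002,0,0,0,-0.5,0,0,-0.002,0,0,0,-0.5]}}

```text
clock: 11.43
eef_pos: [474.3, 309.8, 100.9]
tcp_rot: [-3.14, -0.001, 1.657]
contact_force: [0.5, -1.0, 0.9]
opening: 0.249
grasp_force: 0.0
```

Call:
{"fn": "send_rows", "kwargs": {"targets": [0,0,-0.01,0,0,0,-0.5,0,0,-0.03,0,0,0,-0.5,0,0,-0.06,0,0,0,-0.5,0,0,-0.09,0,0,0,-0.5,0,0,-0.11,0,0,0,-0.5,0,0,-0.11,0,0,0,-0.5,0,0,-0.11,0,0,0,-0.5]}}

```text
clock: 12.02
eef_pos: [475.2, 310.2, 212.9]
tcp_rot: [3.14, -0.002, 1.657]
contact_force: [-0.3, -0.0, -0.7]
opening: 0.252
grasp_force: 0.0
```

```bash
python3 - <<'E'
from h import *
import cv2
a=cams.grab_frame("wrist")["color"][60:400,160:480]; b=cams.grab_frame("scene")["color"]
cv2.imwrite("pics/w5.png",np.hstack([a,cv2.resize(b[140:300,240:480],(480,320))[:,:].copy() if 0 else cv2.resize(b[140:310,240:480],(480,340))]))
mv(tilted(BT,SY,70),SY,np.radians(28))
E
```

```text
shift [-0.2532  0.1519  0.0218] rot [0.4848 0.0454 0.1823]
```

View pics/w5.png

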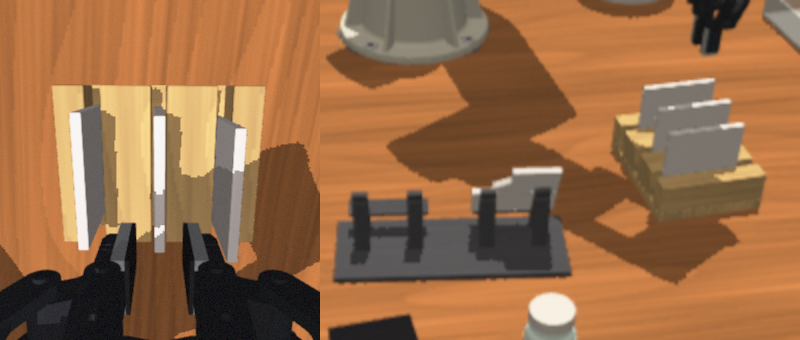

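The left half (wrist) shows the board at about (159,180), between the two stored ones. The right half (scene) shows it standing at the stored boards' height within the rack, and the stand's right-hand place still holding the broken board. Now the broken one.

Call:
{"fn": "send_rows", "kwargs": {"targets": [-0.253,0.151,0.022,0.485,0.0454,0.1823,0,-0.253,0.151,0.022,0.485,0.0454,0.1823,0,-0.253,0.151,0.022,0.485,0.0454,0.1823,0,-0.253,0.151,0.022,0.485,0.0454,0.1823,0,-0.253,0.151,0.022,0.485,0.0454,0.1823,0,-0.253,0.151,0.022,0.485,0.0454,0.1823,0,-0.253,0.151,0.022,0.485,0.0454,0.1823,0,-0.253,0.151,0.022,0.485,0.0454,0.1823,0,-0.253,0.151,0.022,0.485,0.0454,0.1823,0,-0.253,0.151,0.022,0.485,0.0454,0.1823,0,-0.253,0.151,0.022,0.485,0.0454,0.1823,0,-0.253,0.151,0.022,0.485,0.0454,0.1823,0]}}

```text
clock: 13.12
eef_pos: [645.9, 72.2, 188.7]
tcp_rot: [-2.653, -0.001, 1.473]
contact_force: [-0.2, 0.4, 0.2]
opening: 0.501
grasp_force: 0.0
```

```bash
python3 - <<'E'
from h import *
import cv2
f=cams.grab_frame("wrist"); C["w"]=(f["fx"],f["cx"],f["cy"],list(f["xyz"]),list(f["attitude"]))
by=np.array([np.cos(SY),np.sin(SY),0]);print(proj("w",[BT,BT+28*by,BT-28*by]))
g=f["color"].mean(2)
for row in (220,240,260): print(row,g[row,290:350].round().astype(int)[::2])
mv(tilted(BT,SY,-10),SY,np.radians(28))
E
```

```text
[[321.06155395 268.55693004]
 [321.24919935 223.62734408]
 [320.88746331 310.24098069]]
220 [ 87  83  90  98  94  89  69  69  67  65  68 180 143 139 139 138 134 101
  48  47  46  59  68  65  46  45  49  45  47  47]
240 [ 91  91  85  88  91  88  68  69  65  66  85 253 251 251 251 251 250 144
  65  64  66  68  67  64  50  59  64  67  64  69]
260 [ 97  91  87  93  88  86  68  69  68  68  80 253 251 251 251 251 248 132
  66  68  65  66  67  65  61  64  69  70  63  66]
shift [-0.0017  0.0013  0.0798] rot [0.0003 0.0002 0.0018]
```

Edge measured at columns 311–324 (centre 317.7). I'll descend with y −0.6 mm.

Call:
{"fn": "send_rows", "kwargs": {"targets": [-0.001,-0.0006,0.02,0,0,0,0,-0.001,-0.0006,0.04,0,0,0,0,-0.001,-0.0006,0.055,0,0,0,0,-0.001,-0.0006,0.07,0,0,0,0,-0.001,-0.0006,0.08,0,0,0,0,-0.001,-0.0006,0.08,0,0,0,0,-0.001,-0.0006,0.08,0,0,0,0,-0.001,-0.0006,0.08,0,0,0,0]}}

```text
clock: 13.83
eef_pos: [609.5, 73.9, 119.2]
tcp_rot: [-2.655, -0.001, 1.471]
contact_force: [-0.5, 0.1, -0.2]
opening: 0.499
grasp_force: 0.0
```

Call:
{"fn": "send_rows", "kwargs": {"targets": [0,0,0,0,0,0,-0.5,0,0,0,0,0,0,-0.7,0,0,0,0,0,0,-0.9,0,0,0,0,0,0,-1,0,0,0,0,0,0,-1,0,0,0,0,0,0,-1,0,0,0,0,0,0,-1,0,0,0,0,0,0,-1,0,0,0,0,0,0,-1]}}

```text
clock: 14.58
eef_pos: [608.3, 73.6, 119.5]
tcp_rot: [-2.652, -0.001, 1.471]
contact_force: [-3.5, 0.8, 7.1]
opening: 0.089
grasp_force: 40.7
```

Call:
{"fn": "send_rows", "kwargs": {"targets": [0,0,-0.01,0,0,0,-1,0,-0.001,-0.03,0,0,0,-1,0,-0.003,-0.06,0,0,0,-1,0,-0.003,-0.09,0,0,0,-1,0,-0.003,-0.12,0,0,0,-1,0,-0.003,-0.14,0,0,0,-1,0,-0.003,-0.14,0,0,0,-1,0,-0.003,-0.14,0,0,0,-1]}}

```text
clock: 15.25
eef_pos: [672.4, 67.0, 244.1]
tcp_rot: [-2.656, -0.001, 1.471]
contact_force: [-0.6, 0.6, -2.9]
opening: 0.087
grasp_force: 39.9
```

```bash
python3 -c "
from h import *
print(r.sense()['clock']);mv([555,-345+45,230],SY,0)"
```

```text
15.25
shift [-0.377  -0.0644  0.0496] rot [-4.854e-01 -9.000e-04 -1.000e-04]
```

Call:
{"fn": "send_rows", "kwargs": {"targets": [-0.377,-0.064,0.05,-0.485,0,0,-1,-0.377,-0.064,0.05,-0.485,0,0,-1,-0.377,-0.064,0.05,-0.485,0,0,-1,-0.377,-0.064,0.05,-0.485,0,0,-1,-0.377,-0.064,0.05,-0.485,0,0,-1,-0.377,-0.064,0.05,-0.485,0,0,-1,-0.377,-0.064,0.05,-0.485,0,0,-1,-0.377,-0.064,0.05,-0.485,0,0,-1,-0.377,-0.064,0.05,-0.485,0,0,-1,-0.377,-0.064,0.05,-0.485,0,0,-1,-0.377,-0.064,0.05,-0.485,0,0,-1,-0.377,-0.064,0.05,-0.485,0,0,-1]}}

```text
clock: 16.25
eef_pos: [553.1, -299.6, 227.6]
tcp_rot: [-3.136, -0.002, 1.469]
contact_force: [-1.0, 1.2, -2.0]
opening: 0.088
grasp_force: 40.1
```

Call:
{"fn": "send_rows", "kwargs": {"targets": [0,0,0,0,0,0,-1,0,0,0.03,0,0,0,-1,0,0,0.06,0,0,0,-1,0,0,0.09,0,0,0,-1,0,0,0.11,0,0,0,-1,0,0,0.115,0,0,0,-1,0,0,0.115,0,0,0,-1,0,0,0.115,0,0,0,-1]}}

```text
clock: 16.92
eef_pos: [554.8, -299.1, 114.8]
tcp_rot: [-3.139, -0.0, 1.472]
contact_force: [0.3, 0.3, -0.5]
opening: 0.084
grasp_force: 40.0
```

Call:
{"fn": "send_rows", "kwargs": {"targets": [0,0,0.008,0,0,0,-1,0,0,0.014,0,0,0,-1,0,0,0.014,0,0,0,-1,0,0,0.014,0,0,0,0,0,0,0.014,0,0,0,0,0,0,0.014,0,0,0,0,0,0,0.014,0,0,0,0,0,0,0.014,0,0,0,0]}}

```text
clock: 17.58
eef_pos: [554.1, -300.0, 100.3]
tcp_rot: [-3.139, -0.0, 1.471]
contact_force: [-0.0, 0.4, -0.4]
opening: 0.498
grasp_force: 0.0
```

Call:
{"fn": "send_rows", "kwargs": {"targets": [0,0,-0.02,0,0,0,0,0,0,-0.06,0,0,0,0,0,0,-0.1,0,0,0,0,0,0,-0.14,0,0,0,0,0,0,-0.16,0,0,0,0,-0.15,0,-0.16,0,0,0,0,-0.15,0,-0.16,0,0,0,0,-0.15,0,-0.16,0,0,0,0,-0.15,0,-0.16,0,0,0,0,-0.15,0,-0.16,0,0,0,0,-0.15,0,-0.16,0,0,0,0,-0.15,0,-0.16,0,0,0,0]}}

```text
clock: 18.58
eef_pos: [539.3, -448.6, 259.6]
tcp_rot: [-3.138, -0.001, 1.471]
contact_force: [0.2, 0.5, 0.6]
opening: 0.502
grasp_force: 0.0
```

```bash
python3 - <<'E'
from h import *
import cv2
b=cams.grab_frame("scene")["color"]
cv2.imwrite("pics/s9.png",cv2.resize(b[140:340,110:480],None,fx=2,fy=2)); print(r.sense()["clock"])
E
```

```text
18.6333
```

View pics/s9.png

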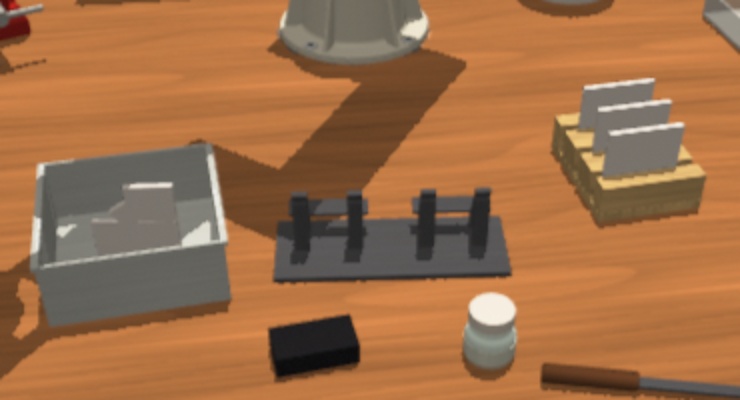

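The scene crop shows the rack with three level boards, the jar and block in place, and the broken board inside the box at about (140,215), still upright on its edge. I'll let some time pass and check that it is steady.

Call:
{"fn": "send_rows", "kwargs": {"targets": [0,0,0,0,0,0,0,0,0,0,0,0,0,0,0,0,0,0,0,0,0,0,0,0,0,0,0,0,0,0,0,0,0,0,0,0,0,0,0,0,0,0,0,0,0,0,0,0,0,0,0,0,0,0,0,0,0,0,0,0,0,0,0,0,0,0,0,0,0,0,0,0,0,0,0,0,0,0,0,0,0,0,0,0]}}

```text
clock: 19.63
eef_pos: [539.4, -449.3, 259.9]
tcp_rot: [-3.138, -0.0, 1.471]
contact_force: [-0.3, 0.3, 0.1]
opening: 0.498
grasp_force: 0.0
```

```bash
python3 - <<'E'
from h import *
import cv2
b=cams.grab_frame("scene")["color"]; a=cv2.imread("pics/s9.png")
n=cv2.resize(b[140:340,110:480],None,fx=2,fy=2); d=cv2.absdiff(a,n).max(2); print((d>60).sum(),(d[140:330,30:230]>60).sum())
print(plane("scene",(172,233),104),plane("top",(451,251),4), r.sense()["clock"])
E
```

```text
0 0
[ 556.84799343 -323.48525294  104.        ] [ 561.80610955 -347.94842937    4.        ] 19.6833
```

It is steady but standing on edge and above the rim. There is ample time, so I'll tip it over gently with closed fingers.

Call:
{"fn": "send_rows", "kwargs": {"targets": [0.154,0.046,0,0,0,0,-1,0.154,0.046,0,0,0,0,-1,0.154,0.046,0,0,0,0,-1,0.154,0.046,0,0,0,0,-1,0.154,0.046,0,0,0,0,-1,0.154,0.046,0,0,0,0,-1,0.154,0.046,0.04,0,0,0,-1,0.154,0.046,0.08,0,0,0,-1,0.154,0.046,0.12,0,0,0,-1,0.154,0.046,0.152,0,0,0,-1,0.154,0.046,0.152,0,0,0,-1,0.154,0.046,0.152,0,0,0,-1]}}

```text
clock: 20.68
eef_pos: [598.7, -301.2, 106.6]
tcp_rot: [-3.135, -0.002, 1.47]
contact_force: [0.2, -0.4, 0.4]
opening: -0.004
grasp_force: 0.0
```

Call:
{"fn": "send_rows", "kwargs": {"targets": [0,-0.01,0,0,0,0,-1,0,-0.02,0,0,0,0,-1,0,-0.028,0,0,0,0,-1,0,-0.036,0,0,0,0,-1,0,-0.044,0,0,0,0,-1,0,-0.052,0,0,0,0,-1,0,-0.06,0,0,0,0,-1,0,-0.06,0,0,0,0,-1,0,-0.06,0,0,0,0,-1]}}

```text
clock: 21.43
eef_pos: [540.1, -294.5, 108.2]
tcp_rot: [-3.139, -0.0, 1.471]
contact_force: [-0.6, 0.1, 0.2]
opening: 0.006
grasp_force: 0.0
```

Call:
{"fn": "send_rows", "kwargs": {"targets": [0,0,-0.03,0,0,0,-1,0,0,-0.07,0,0,0,-1,0,0,-0.11,0,0,0,-1,0,0,-0.15,0,0,0,-1,-0.15,0,-0.15,0,0,0,-1,-0.15,0,-0.15,0,0,0,-1,-0.15,0,-0.15,0,0,0,-1,-0.15,0,-0.15,0,0,0,-1,-0.15,0,-0.15,0,0,0,-1,-0.15,0,-0.15,0,0,0,-1,-0.15,0,-0.15,0,0,0,-1,-0.15,0,-0.15,0,0,0,-1]}}

```text
clock: 22.43
eef_pos: [526.3, -442.7, 257.8]
tcp_rot: [-3.138, -0.001, 1.472]
contact_force: [-0.2, 1.1, -0.5]
opening: 0.001
grasp_force: 0.0
```

```bash
python3 - <<'E'
from h import *
import cv2
a=cams.grab_frame("top")["color"]; b=cams.grab_frame("scene")["color"]
cv2.imwrite("pics/s10.png",np.vstack([cv2.resize(b[160:320,110:480],(694,300)),cv2.resize(a[140:340,140:520],(694,300))])); print(r.sense()["clock"])
E
```

```text
22.5333
```

View pics/s10.png

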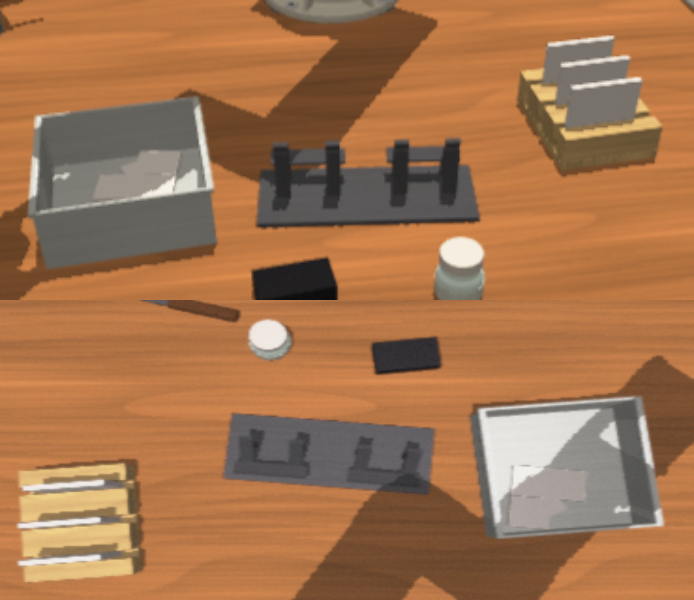

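The broken board now lies flat in the box, at (545,495) in the lower half. The whole board stands in the middle slot at (65,523), and the jar and block have not moved. I'm handing the job in.

```bash
python3 -c "
from rig import r
print(r.sign_off())"
```

```text
the job is handed in; nothing more can be done
None
```

The job is handed in at about 22.5 s: the whole board stands fully down in the rack's middle slot, the broken board lies flat in the scrap box (it landed upright, so I tipped it over with the closed fingers), and the stored boards, jar and block look undisturbed.

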